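# Open a touch-latch card box

## Robot

A 7-joint arm with a two-finger parallel gripper is mounted at the origin on the work surface. World frame = base frame: x ahead of the robot, y to its left, z up, the work surface at z = 0. Lengths are in m, angles in rad, forces in N, time in s.
With the tool pointing down it reaches from about 0.4 to 0.85 m from the base axis. Payload 10.4 kg.
Tool frame: the origin (TCP) lies on the centre line of the jaws, within the pads' length; the fingertips stand 11 mm ahead of it and the grasp point (between the pads) lies 8 mm behind it; z points along the fingers, y is the line along which they close (so a half turn about z gives the same grasp; the last joint's range is limited). The gripper opens to 87 mm and grips with 3 to 60 N. Pads are 19 mm wide; open, the fingers measure 117 mm over their backs; the gripper's body (75 mm by 190 mm) begins 51 mm behind the grasp point.
Start: joints at [-1.325, 0.332, -0.065, 1.46, 0.022, 1.35, -0.088], TCP at [0.166, 0.603, 0.206] pointing down, gripper open.
Joint ranges: [-2.6, 2.6], [-0.5, 2.12], [-1.47, 1.34], [0.16, 2.42], [-1.27, 4.41], [0.06, 2.06], [-2.6, 2.6]. Speed limits (rad/s): [2.22, 2.22, 2.79, 2.79, 3.14, 3.14, 3.14].

## Interface

Orientations are given as a unit quaternion [x, y, z, w].
In Python, from bench import r gives the robot as it stands.
- The arm moves only by the shell command python3 -m pendant 'ROWS' [OPENING] [FORCE]. ROWS is JSON, a list of rows, each a list of 4 numbers: the shift along the tool's x, y, z in m, then the turn about the tool's z in rad. A call has 1 to 8 rows; each row shifts and turns the commanded pose from where the row before left it, along the tool's axes as they then stand; what a row does not reach is not made up. A row lasts 1/12 s, in which the tool goes at most 41.7 mm and 7.16 degrees, less where a joint would pass 70% of its speed; a pose out of reach is approached as far as the arm can. A call with a gripper value outside its range is refused whole. OPENING is the opening, from 0 (shut) to 1 (fully open), set as the call begins (- or left out, the last holds). The fingers move at their own pace and stop on an object; FORCE is the grip in N (left out, the last holds). Time passes only in rows, so rows that do not move let the fingers close. It gives the time, the measured TCP pose, the force, the opening and the grip force at its end, in the units of the state.
- r.read_state(): the state, without advancing time (a new reading comes with each control period).
- r.camera(name): name is "scene" or "top" or "wrist"; returns a dict with "img" (420x560x3 uint8, red, green, blue), "camera_matrix" (3x3 intrinsics, pixels), "dist_coeffs" ([k1, k2, p1, p2, k3] as OpenCV has them; the pictures are not rectified), "xyz" and "attitude" of the camera in the world. Camera axes: x right, y down, z forward; pixel columns grow to the right and rows downward; lengths in m; the calibration is good to about 2 mm. A picture is of the moment at which its call begins. There is no depth.
- r.close_job(): hands the job in; it is judged then, once.
Trained networks look in the newest picture that a camera, given by its name, has taken for a name from the list of things; names that differ only in an ending like _2 or _b are one class to them, and where a whole thing is asked for, a point or a joint stands for the part that bears it (a point fixed in the world has none). Each returns a list of dicts, best first, with "score" (0 to 1); they miss things now and then, are a little off and sometimes report something else, mostly with a low value. They report only what shows in the picture. A call takes as long as a camera call.
- r.outline_of(thing, camera): "mask" (420x560 bool, what is visible of it) and "bbox" ([centre column, centre row, width, height] in pixels, round what is visible of it).
The state is a dict: "time": time; "joint_positions": joint angles; "joint_vel": joint speeds; "joint_torque": joint torques, N m; "ee_pos": TCP position; "eef_rot": TCP orientation; "ft_force": force on the tool from outside, world axes, zero at the start; "torque": the same for the moment, N m; "width": finger opening in m; "grip_force": force on a finger pad.
Only numpy, scipy, OpenCV 4.12 (cv2) and the standard library are available. Lean on these libraries where they do the work, as an engineer would, in place of code of your own. Each camera call takes 0.05 s, during which the arm holds its last target. There are 200 camera calls.

## Task

Open the wide card box: with a fingertip press its lid in at the marked front edge until the catch lets go, then take the finger away so that the spring lifts the lid ajar by itself. Then push the lid up from beneath its front edge and on over backwards until it leans on its stop and stays open. Leave the two narrow boxes shut and do not push or pick up the things lying about.

Things in the scene. Friction and masses are not known exactly. Their poses are not given: they have to be found in the camera images.
- wide_box: The box to open: the wide one of three putty-coloured steel card boxes fixed to the table. 150 mm deep (its x), 170 wide (its y), rim 125 mm above the table, walls 5 mm; the narrow ones are 115 wide. Origin: centre of its underside; x from the front wall (with a card frame) to the rear hinge, z up. The lid lies inset, its top 1 mm below the rim; the cards inside end 25 mm below the rim.
- wide_lid (a joint): Hinge angle of the wide box's lid, rad, growing as it opens. 0: shut on its catch; pressed beyond -0.03 the catch lets go (hard stop at -0.06), and when the finger withdraws the spring pin lifts it to about 0.54 and carries it there. Above that the lid (0.13 to 0.21 kg) swings freely: short of 1.6 it drops back on to the pin, past that it falls on to its stop at 1.92 and stays.
- wide_lid_edge (a point): Middle of the front edge of the wide box's lid, on its top face; moves with the lid. The lid is a plain steel panel, 138 mm from hinge to front edge, 156 mm wide, 6 mm thick. Ajar, this edge stands about 70 mm above its shut height, leaving a gap of about 60 mm between rim and lid. A finger pushing level at the edge may bind: push up and back, along the edge's arc about the hinge.
- wide_lid_press (a point): Centre of the flat aluminium disc, 18 mm across, on the lid's top face 16 mm behind the middle of its front edge: the spot to press; moves with the lid. Shut, about 3 N there moves it; the catch lets go about 4 mm down, the hard stop is about 7 mm down.
- wide_lid_hinge (a point): Point on the hinge line of the wide box's lid, at the middle of its rear edge, 124 mm above the table; it does not move as the lid turns.
- wide_pin_top (a point): Top centre of the round steel spring pin, 8 mm thick, upright under the lid. Once sprung it stands about 41 mm above the rim, 61 mm to the left (box +y) of the middle and 53 mm behind the shut lid's front edge; the middle of the gap is free.
- narrow_a_box: one of the two narrow card boxes, to be left shut: like the wide box but 115 mm wide, with the same kind of lid and touch catch. Origin: centre of its underside; x from front wall to rear hinge.
- narrow_a_lid (a joint): Hinge angle of the lid of narrow_a_box, rad: about 0 when shut, about 0.54 when sprung ajar.
- narrow_b_box: the other of the two narrow card boxes, to be left shut: like the wide box but 115 mm wide, with the same kind of lid and touch catch. Origin: centre of its underside; x from front wall to rear hinge.
- narrow_b_lid (a joint): Hinge angle of the lid of narrow_b_box, rad: about 0 when shut, about 0.54 when sprung ajar.
- stapler: Loose bystander: black desk stapler, 130 x 34 mm, 46 mm high. Origin: centre of its underside.
- date_stamp: Loose bystander: hand stamp, 44 x 24 mm steel foot with a turned wooden knob handle, 80 mm high. Origin: centre of its underside.
- loupe: Loose bystander: black standing magnifier, 42 mm across, 36 mm high. Origin: centre of its underside.
- film_reel: Loose bystander: grey plastic film reel lying flat, 92 mm across, 20 mm high. Origin: centre of its underside.
- reel_carton_0: Loose bystander: cardboard film carton, 100 x 100 x 40 mm high. Origin: centre of its underside.
- reel_carton_1: Loose bystander: a second cardboard film carton, 100 x 100 x 40 mm high. Origin: centre of its underside.
- pen_cup: Loose bystander: empty dark steel pen cup, 76 mm across, 100 mm high. Origin: centre of its underside.

How it is judged:
On the way, in this order (a step that is already met when the one before it is completed fails the run):
1. the fingers press the wide lid in past its catch (value of joint wide_lid below -0.025 rad and contact force between the fingers and wide_lid above 0.5 N).
2. the lid stands ajar on its spring pin, untouched (value of joint wide_lid between 0.4 and 0.65 rad and contact force between the fingers and wide_lid below 0.1 N), for 0.2 s.
3. the lid is swung over on to its stop (value of joint wide_lid above 1.8 rad), for 0.1 s.
At the end, for the whole second after the job is handed in: The wide box's lid rests open on its stop (joint above 1.8 rad, not moving), both narrow lids are shut (below 0.08 rad), and every loose thing is within 30 mm of where it started (value of joint wide_lid above 1.8 rad and velocity of joint wide_lid between -0.05 and 0.05 rad/s and value of joint each of narrow_a_lid, narrow_b_lid below 0.08 rad and distance of each of stapler, date_stamp, loupe, film_reel, reel_carton_0, reel_carton_1, pen_cup from where it was at the start of the episode below 0.03 m); the robot touches nothing.
It fails at once if a narrow box springs open (value of joint any of narrow_a_lid, narrow_b_lid above 0.08 rad).
It fails at once if a loose bystander is lifted, carried or pushed more than 30 mm (distance of any of stapler, date_stamp, loupe, film_reel, reel_carton_0, reel_carton_1, pen_cup from where it was at the start of the episode above 0.03 m).
It also fails if it takes over 46 s, if anything falls off the work surface, if the arm or the gripper's body presses on something with over 40 N, if the wrist force passes 120 N, or if a joint passes its speed limit or range.

## Working session

There is one attempt and no reset: what is moved stays moved. The work goes in short steps, Python scripts to look and compute and a shell command to move; the robot and the scene stay as the last step left them, time stands still between calls to the robot, and variables do not carry over. Pictures are saved under pics/ and viewed, at most 12 in all, crops included, and the job is handed in when it is done.

```bash
mkdir -p pics; ls; cat > h.py <<'E'
import numpy as np, cv2
from bench import r
from scipy.spatial.transform import Rotation as R
def save(n,f):
    c=r.camera(n); cv2.imwrite('pics/'+f,c['img'][:,:,::-1]); return c
def rot(c):
    a=np.array(c['attitude'],float)
    return a if a.shape==(3,3) else R.from_quat(a).as_matrix()
def ray(c,uv):
    p=cv2.undistortPoints(np.array(uv,float).reshape(-1,1,2),np.array(c['camera_matrix'],float),np.array(c['dist_coeffs'],float)).reshape(-1,2)
    return (rot(c)@np.c_[p,np.ones(len(p))].T).T
def atz(c,uv,z):
    d=ray(c,uv); o=np.array(c['xyz']); return o+d*((z-o[2])/d[:,2])[:,None]
def tri(cs,uvs):
    A=0;b=0
    for c,uv in zip(cs,uvs):
        d=ray(c,uv)[0]; d/=np.linalg.norm(d); P=np.eye(3)-np.outer(d,d); A=A+P; b=b+P@np.array(c['xyz'])
    return np.linalg.solve(A,b)
def proj(c,X):
    M=rot(c).T; rv,_=cv2.Rodrigues(M)
    return cv2.projectPoints(np.array(X,float).reshape(-1,1,3),rv,-M@np.array(c['xyz']),np.array(c['camera_matrix'],float),np.array(c['dist_coeffs'],float))[0].reshape(-1,2)
E
python3 - <<'E'
from h import *
for n in('scene','top'):
    c=save(n,n+'0.png'); print(n,np.round(c['xyz'],3),np.round(c['attitude'],3))
    for t in('wide_box','wide_lid','wide_lid_press','narrow_a_box','stapler','date_stamp','loupe','film_reel','reel_carton_0','pen_cup'):
        print(t,[(round(o['score'],2),np.round(o['bbox']).tolist()) for o in r.outline_of(t,n)][:3])
s=r.read_state();print(s['time'],s['ee_pos'],s['eef_rot'],s['width'])
E
```

```text
pics
scene [1.491 0.376 0.767] [ 0.493  0.732 -0.388 -0.264]
wide_box [(0.69, [275.0, 214.0, 70.0, 75.0])]
wide_lid [(0.65, [278.0, 198.0, 63.0, 31.0]), (0.43, [240.0, 183.0, 19.0, 19.0])]
wide_lid_press [(0.95, [276.0, 194.0, 63.0, 27.0])]
narrow_a_box [(0.63, [375.0, 235.0, 72.0, 83.0]), (0.54, [195.0, 188.0, 56.0, 32.0]), (0.48, [378.0, 217.0, 58.0, 36.0])]
stapler []
date_stamp [(0.68, [328.0, 201.0, 19.0, 24.0])]
loupe [(0.27, [401.0, 201.0, 8.0, 14.0]), (0.26, [375.0, 217.0, 61.0, 41.0])]
film_reel [(0.61, [241.0, 186.0, 22.0, 17.0]), (0.53, [278.0, 195.0, 63.0, 28.0])]
reel_carton_0 [(0.69, [301.0, 302.0, 58.0, 52.0]), (0.59, [241.0, 283.0, 58.0, 49.0])]
pen_cup [(0.78, [188.0, 253.0, 34.0, 50.0]), (0.6, [197.0, 187.0, 54.0, 27.0])]
top [0.398 0.011 1.139] [-0.695  0.716 -0.051  0.047]
wide_box [(0.72, [303.0, 214.0, 104.0, 100.0]), (0.65, [303.0, 212.0, 99.0, 90.0])]
wide_lid [(0.7, [302.0, 213.0, 97.0, 93.0]), (0.6, [172.0, 306.0, 29.0, 67.0])]
wide_lid_press [(0.87, [303.0, 216.0, 96.0, 87.0])]
narrow_a_box [(0.59, [172.0, 221.0, 78.0, 80.0]), (0.27, [390.0, 299.0, 40.0, 40.0])]
stapler [(0.89, [172.0, 306.0, 32.0, 65.0])]
date_stamp [(0.66, [261.0, 295.0, 29.0, 16.0])]
loupe []
film_reel [(0.93, [390.0, 301.0, 40.0, 41.0]), (0.22, [303.0, 214.0, 97.0, 90.0])]
reel_carton_0 [(0.83, [296.0, 114.0, 58.0, 60.0]), (0.55, [227.0, 118.0, 48.0, 52.0]), (0.32, [315.0, 290.0, 16.0, 18.0])]
pen_cup [(0.66, [361.0, 115.0, 40.0, 44.0]), (0.16, [227.0, 117.0, 49.0, 52.0])]
1.1 [0.16594843 0.60259037 0.2063033 ] [ 1.33983520e-01  9.90983558e-01  5.74805343e-05 -1.25753035e-08] 0.08697079382549872
```

View pics/scene0.png

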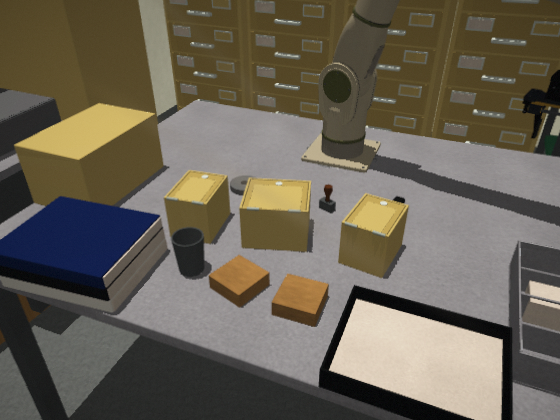

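View pics/top0.png

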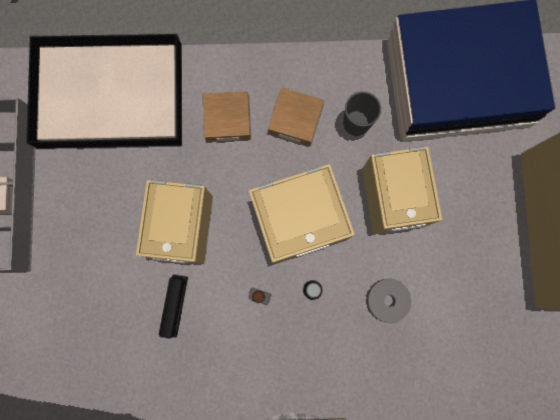

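The scene picture shows the wide box at about (275,213), with its disc on the far (robot) side at about (278,183). In the top picture the wide box is at (303,213) with the disc at (310,238), so its front faces the robot. The narrow boxes are at (172,221) and (404,189). The stamp at (260,296) and loupe at (313,290) lie in front of the wide box.

```bash
python3 - <<'E'
from h import *
def disc(c,x0,x1,y0,y1):
    g=c['img'].astype(int); m=(g.min(2)>0)&((g[:,:,2]>0.8*g[:,:,0])&(g[:,:,0]>150))
    k=np.zeros(m.shape,np.uint8);k[y0:y1,x0:x1]=m[y0:y1,x0:x1]
    n,_,st,ce=cv2.connectedComponentsWithStats(k);i=1+st[1:,4].argmax();print(st[i],ce[i]);return ce[i]
t=r.camera('top');s=r.camera('scene')
dt=disc(t,298,322,228,245);ds=disc(s,262,295,176,192)
print('tri',tri([t,s],[dt,ds]),'top@.124',atz(t,[dt],.124),'scene',atz(s,[ds],.124))
o=r.outline_of('wide_box','top')[0]['mask'].astype(np.uint8)
o2=r.outline_of('wide_lid','top')[0]['mask'].astype(np.uint8)
for m in(o,o2):
    q=cv2.minAreaRect(cv2.findNonZero(m)); p=atz(t,cv2.boxPoints(q),.125)
    print(np.round(p,4).tolist(),'c',p.mean(0),[np.linalg.norm(p[i]-p[i-1]) for i in range(4)],[np.degrees(np.arctan2(*(p[i]-p[i-1])[[1,0]])) for i in range(4)])
for n,uv,z in(('loupe',(313,290),.036),('stamp',(260,296),.05),('stapler',(173,306),.04),('na',(172,221),.125),('nb',(404,189),.125),('reel',(390,300),.02)): print(n,atz(t,[uv],z)[0])
im=cv2.resize(t['img'][150:270,230:370],None,fx=5,fy=5,interpolation=cv2.INTER_CUBIC);cv2.imwrite('pics/crop.png',im[:,:,::-1])
E
```

```text
[306 233   9  10  66] [309.72727273 237.40909091]
[265 176  30   4  85] [281.09411765 177.        ]
tri [ 0.480659   -0.04001897  0.14245002] top@.124 [[ 0.48355192 -0.04474292  0.124     ]] scene [[ 0.44997828 -0.04829345  0.124     ]]
[[0.5837, 0.0738, 0.125], [0.6334, -0.0908, 0.125], [0.48, -0.1332, 0.125], [0.4324, 0.0284, 0.125]] c [ 0.53237421 -0.0304646   0.125     ] [np.float64(0.15790187019522453), np.float64(0.17195820648874585), np.float64(0.15907204829806165), np.float64(0.16844263820559344)] [np.float64(16.70245054171437), np.float64(-73.2042811761192), np.float64(-164.56460973488032), np.float64(106.41285814795089)]
[[0.5797, 0.0628, 0.125], [0.6225, -0.0893, 0.125], [0.4876, -0.124, 0.125], [0.4464, 0.0256, 0.125]] c [ 0.53406614 -0.03123128  0.125     ] [np.float64(0.1383933795574719), np.float64(0.15795683082313058), np.float64(0.13928197493450162), np.float64(0.15511275988795215)] [np.float64(15.600063144022453), np.float64(-74.28906727323283), np.float64(-165.57025565633), np.float64(105.39546658530553)]
loupe [ 0.38010605 -0.05235649  0.036     ]
stamp [0.37132719 0.05864812 0.05      ]
stapler [0.3563442  0.24019273 0.04      ]
na [0.52380115 0.2247755  0.125     ]
nb [ 0.57430058 -0.23501432  0.125     ]
reel [ 0.35440852 -0.21580877  0.02      ]
```

View pics/crop.png

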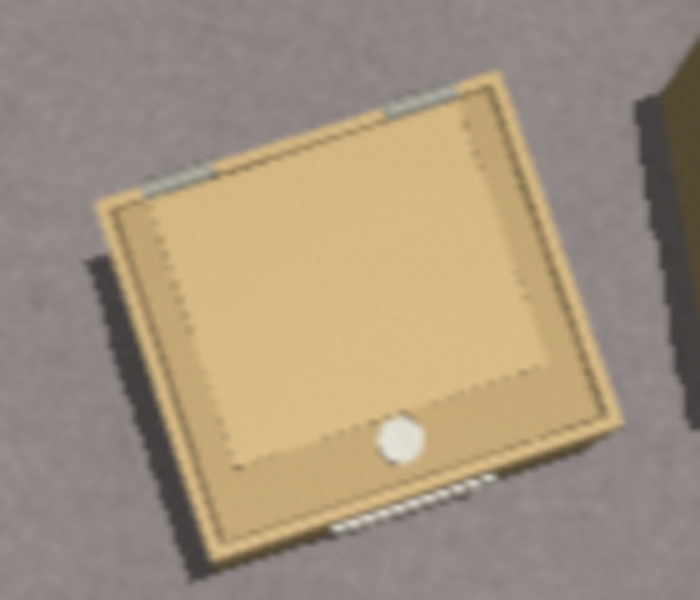

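The crop shows the wide box rim corners at (97,203), (498,72), (622,425) and (212,560), with the disc at (401,440).

```bash
python3 - <<'E'
from h import *
t=r.camera('top');s=r.camera('scene')
f=lambda p:(np.array(p,float)+.5)/5-.5+[230,150]
p=atz(t,f([(97,203),(498,72),(622,425),(212,560)]),.125); d=atz(t,f([(401,440)]),.124)[0]
print(np.round(p,4).tolist(),p.mean(0),[np.linalg.norm(p[i]-p[i-1]) for i in range(4)],[np.degrees(np.arctan2(*(p[i]-p[i-1])[[1,0]])) for i in range(4)],d)
print('scene pred disc',proj(s,d),'corners',proj(s,p).round(1).tolist())
im=cv2.resize(s['img'][160:260,220:330],None,fx=6,fy=6,interpolation=cv2.INTER_CUBIC);cv2.imwrite('pics/crop2.png',im[:,:,::-1])
E
```

```text
[[0.5809, 0.0725, 0.125], [0.6294, -0.089, 0.125], [0.4865, -0.1317, 0.125], [0.4384, 0.0305, 0.125]] [ 0.53381209 -0.02941742  0.125     ] [np.float64(0.1485224785592761), np.float64(0.16855195138852294), np.float64(0.1491872538098127), np.float64(0.16917490669481422)] [np.float64(16.406370217448938), np.float64(-73.27365232586675), np.float64(-163.35345952673248), np.float64(106.50046710025855)] [ 0.48317246 -0.04487187  0.124     ]
scene pred disc [[277.59150028 182.95521979]] corners [[306.6, 210.7], [238.3, 207.0], [247.7, 177.1], [309.7, 180.2]]
```

View pics/crop2.png

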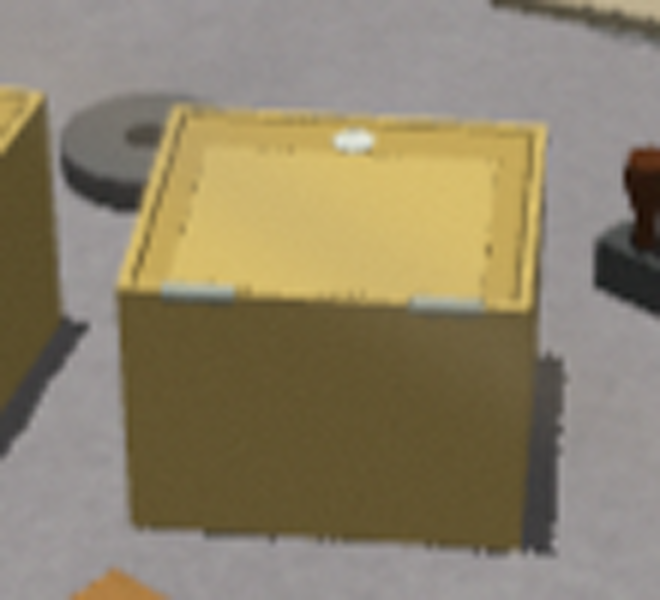

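Disc in the scene crop is at (353,141), which is (278.8,183.4) in the full picture. The top measurement predicts (277.6,183.0), so the 124 mm height agrees. The disc is at (0.483,-0.045), the box yaw is 16.6°, and the hinge is about (0.600,-0.010).

```bash
python3 -m pendant '[[0,0,-0.03,0],[-0.0265,-0.03,0,0],[-0.0265,-0.03,0,0],[-0.0265,-0.03,0,0],[-0.0265,-0.03,0,0],[-0.0265,-0.03,0,0],[-0.0265,-0.03,0,0],[-0.0265,-0.03,0,0]]' 0 10
python3 -m pendant '[[-0.0265,-0.03,0,0],[-0.0265,-0.03,0,0],[-0.0265,-0.03,0,0],[-0.0265,-0.03,0,0],[-0.0265,-0.03,0,0],[-0.0265,-0.03,0,0],[-0.0265,-0.03,0,0],[0,0,0,0]]'
cat > pose.py <<'E'
from h import *
import sys
s=r.read_state();M=R.from_quat(s['eef_rot']).as_matrix();p=np.array(s['ee_pos'])
u=np.array([np.cos(np.radians(16.6)),np.sin(np.radians(16.6)),0])
d=np.array([.4835,-.0448,.124])
print('t',s['time'],'p',p.round(4),'yaw tool x',np.degrees(np.arctan2(M[1,0],M[0,0])),'tilt',M[:,2].round(3),'F',np.round(s['ft_force'],2),'w',s['width'],'q',np.round(s['joint_positions'],2))
print('to disc in tool',(M.T@(d-p)).round(4),'box frame of TCP rel disc: x %.4f y %.4f tip z %.4f'%((p-d)@u,(p-d)@np.array([-u[1],u[0],0]),p[2]-.011))
E
python3 pose.py
```

```text
time: 2.07
ee_pos: [0.2895, 0.349, 0.2364]
eef_rot: [0.134, 0.991, 0.0, 0.0]
ft_force: [0.3, 1.1, 0.5]
width: 0.0419
grip_force: 0.0
time: 2.73
ee_pos: [0.4147, 0.0922, 0.2368]
eef_rot: [0.139, 0.99, 0.0, 0.001]
ft_force: [0.2, -1.0, -0.3]
width: 0.0004
grip_force: 0.0
t 2.7333 p [0.4147 0.0922 0.2368] yaw tool x 164.0761771523592 tilt [ 0.002 -0.    -1.   ] F [ 0.2  -0.96 -0.35] w 0.00035575844646892186 q [-0.82 -0.18  0.44  1.92  0.08  1.38  0.89]
to disc in tool [-0.1036 -0.1129  0.1129] box frame of TCP rel disc: x -0.0268 y 0.1509 tip z 0.2258
```

```bash
python3 -m pendant '[[-0.026,-0.028,0,0],[-0.026,-0.028,0,0],[-0.026,-0.028,0,0],[-0.026,-0.028,0,0],[0,0,0,-0.11],[0,0,0,-0.11],[0,0,0,-0.11],[0,0,0,-0.11]]'
python3 -m pendant '[[0,0,0,-0.12],[0,0,0,0],[0,0,0,0]]'; python3 pose.py
```

```text
time: 3.4
ee_pos: [0.4827, -0.0366, 0.2363]
eef_rot: [-0.088, 0.996, 0.0, 0.0]
ft_force: [-0.1, 0.9, 0.2]
width: 0.0004
grip_force: 0.0
time: 3.65
ee_pos: [0.4826, -0.0364, 0.2363]
eef_rot: [-0.143, 0.99, 0.0, 0.0]
ft_force: [0.2, -0.1, 0.1]
width: 0.0001
grip_force: 0.0
t 3.65 p [ 0.4826 -0.0364  0.2363] yaw tool x -163.52660803298446 tilt [ 0.  0. -1.] F [ 0.19 -0.08  0.11] w 0.00011212589641939079 q [-0.71 -0.03  0.68  1.81  0.02  1.36  1.83]
to disc in tool [ 0.0016 -0.0083  0.1123] box frame of TCP rel disc: x 0.0016 y 0.0083 tip z 0.2253
```

```bash
python3 -m pendant '[[0,-0.008,0.02,0],[0,0,0,0]]'; python3 - <<'E'
from h import *
w=save('wrist','w.png'); print('pred',proj(w,[.4835,-.0448,.124]))
g=w['img'].astype(int); k=((g[:,:,2]>0.8*g[:,:,0])&(g[:,:,0]>150)).astype(np.uint8)
n,_,st,ce=cv2.connectedComponentsWithStats(k)
for i in range(1,n):
    if st[i,4]>60: print(st[i],ce[i],atz(w,[ce[i]],.124))
E
```

```text
time: 3.82
ee_pos: [0.4839, -0.045, 0.2141]
eef_rot: [-0.143, 0.99, -0.0, -0.001]
ft_force: [-0.8, 0.4, -0.5]
width: 0.0004
grip_force: 0.0
pred [[274.72099853 204.93485975]]
[    0     0   351   260 46809] [160.21057916  75.956675  ] [[ 0.41584058 -0.1487324   0.124     ]]
[  385     0   175   287 31570] [477.16705733 125.28191321] [[0.38235263 0.08152634 0.124     ]]
[286  59  30  31 754] [300.4403183   73.99734748] [[ 0.38757701 -0.05436289  0.124     ]]
[  8 140  85  19 767] [ 51.57366362 148.41851369] [[ 0.48859608 -0.21950966  0.124     ]]
[236 159  84  10 592] [274.85472973 164.21959459] [[ 0.4536506  -0.05348143  0.124     ]]
[  7 175  21  23 378] [ 17.12433862 186.33862434] [[ 0.52636223 -0.24452472  0.124     ]]
[266 194  24  23 423] [277.70685579 205.40189125] [[ 0.48321228 -0.04252605  0.124     ]]
[  40  321   85   43 1204] [ 79.5        336.62043189] [[ 0.64902985 -0.17695389  0.124     ]]
[422 327  31  42 634] [434.170347   351.90063091] [[0.57377573 0.130046   0.124     ]]
[262 349  28   8 219] [275.68493151 352.55251142] [[ 0.61139514 -0.0063041   0.124     ]]
```

View pics/w.png

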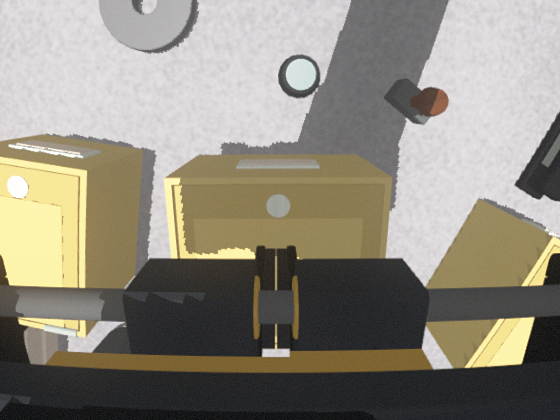

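The wrist picture shows the disc at (278,205), giving (0.483,-0.043). That agrees with the top view, and the fingers are in line with it.

```bash
python3 -m pendant '[[-0.001,0.001,0.036,0],[0,0,0.034,0],[0,0,0,0]]'; python3 pose.py
python3 -m pendant '[[0,0,0.004,0],[0,0,0.002,0],[0,0,0.002,0],[0,0,0,0]]'; python3 pose.py
```

```text
time: 4.12
ee_pos: [0.4825, -0.0424, 0.142]
eef_rot: [-0.144, 0.99, -0.0, -0.004]
ft_force: [-1.3, 0.0, -0.0]
width: 0.0
grip_force: 0.0
t 4.1167 p [ 0.4825 -0.0424  0.142 ] yaw tool x -163.4083419098934 tilt [-0.007 -0.001 -1.   ] F [-1.26  0.02 -0.03] w 3.208046745750481e-05 q [-0.68  0.07  0.71  1.93 -0.05  1.17  1.91]
to disc in tool [-0.0004 -0.0027  0.018 ] box frame of TCP rel disc: x -0.0003 y 0.0026 tip z 0.1310
time: 4.45
ee_pos: [0.4864, -0.0428, 0.1394]
eef_rot: [-0.145, 0.989, 0.0, 0.001]
ft_force: [0.5, -0.2, 1.1]
width: 0.0
grip_force: 0.0
t 4.45 p [ 0.4864 -0.0428  0.1394] yaw tool x -163.33054944809712 tilt [ 0.002  0.001 -1.   ] F [ 0.49 -0.2   1.07] w 4.1461543123730846e-05 q [-0.68  0.07  0.71  1.93 -0.05  1.15  1.91]
to disc in tool [ 0.0034 -0.0011  0.0154] box frame of TCP rel disc: x 0.0033 y 0.0011 tip z 0.1284
```

```bash
python3 -m pendant '[[0,0,0.001,0],[0,0,0.001,0],[0,0,0,0],[0,0,0,0]]'; python3 -m pendant '[[0,0,0.002,0],[0,0,0,0],[0,0,0,0]]';python3 pose.py
```

```text
time: 4.78
ee_pos: [0.4857, -0.0429, 0.1364]
eef_rot: [-0.145, 0.989, 0.0, 0.0]
ft_force: [0.5, -0.6, 0.1]
width: 0.0005
grip_force: 0.0
time: 5.03
ee_pos: [0.4855, -0.0429, 0.1341]
eef_rot: [-0.145, 0.989, 0.0, -0.0]
ft_force: [-0.2, -0.5, -0.5]
width: 0.0006
grip_force: 0.0
t 5.0333 p [ 0.4855 -0.0429  0.1341] yaw tool x -163.31978059136046 tilt [-0. -0. -1.] F [-0.17 -0.54 -0.46] w 0.0005880708360851482 q [-0.68  0.08  0.71  1.94 -0.06  1.14  1.92]
to disc in tool [ 0.0025 -0.0012  0.0101] box frame of TCP rel disc: x 0.0025 y 0.0012 tip z 0.1231
```

Close to contact now; I press slowly.

```bash
python3 -m pendant '[[0,0,0.001,0],[0,0,0.001,0],[0,0,0,0],[0,0,0,0]]'; python3 -m pendant '[[0,0,0.001,0],[0,0,0.001,0],[0,0,0,0],[0,0,0,0]]'
```

```text
time: 5.37
ee_pos: [0.4855, -0.0429, 0.1321]
eef_rot: [-0.145, 0.989, 0.0, -0.0]
ft_force: [0.2, -0.2, -0.2]
width: 0.0006
grip_force: 0.0
time: 5.7
ee_pos: [0.4855, -0.0429, 0.1301]
eef_rot: [-0.145, 0.989, 0.0, -0.0]
ft_force: [0.3, 0.7, -0.7]
width: 0.0004
grip_force: 0.0
```

```bash
python3 -m pendant '[[0,0,0.001,0],[0,0,0.001,0],[0,0,0,0],[0,0,0,0]]'; python3 -m pendant '[[0,0,0.001,0],[0,0,0.001,0],[0,0,0,0],[0,0,0,0]]'; python3 - <<'E'
from h import *
w=r.camera('wrist');im=cv2.resize(w['img'][150:300,170:400],None,fx=3,fy=3,interpolation=cv2.INTER_CUBIC);cv2.imwrite('pics/w2.png',im[:,:,::-1])
E
```

```text
time: 6.03
ee_pos: [0.4856, -0.0429, 0.1282]
eef_rot: [-0.145, 0.989, 0.0, -0.0]
ft_force: [0.2, 0.8, -0.1]
width: 0.0003
grip_force: 0.0
time: 6.37
ee_pos: [0.4855, -0.0429, 0.1261]
eef_rot: [-0.145, 0.989, 0.0, -0.0]
ft_force: [-0.4, -0.3, -0.9]
width: 0.0003
grip_force: 0.0
```

View pics/w2.png

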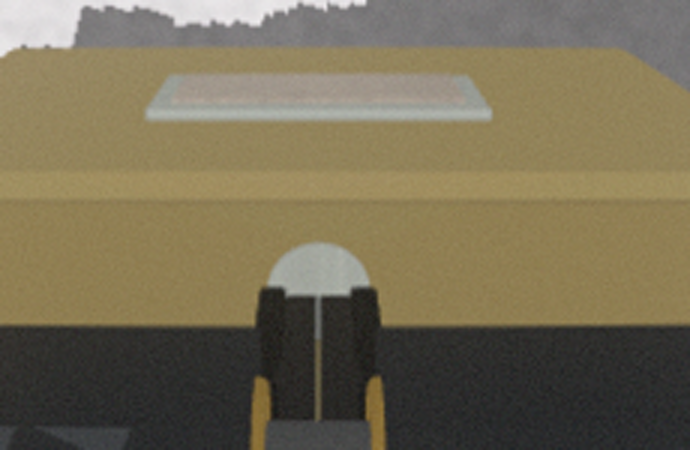

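The crop shows the fingertips over the rear half of the disc, centred at (320,295), and there is no contact force yet. I keep going down.

```bash
python3 -m pendant '[[0,0,0.001,0],[0,0,0.001,0],[0,0,0,0],[0,0,0,0]]'; python3 -m pendant '[[0.001,0,0.001,0],[0,0,0.001,0],[0,0,0,0],[0,0,0,0]]'
```

```text
time: 6.75
ee_pos: [0.4855, -0.0429, 0.1241]
eef_rot: [-0.145, 0.989, 0.0, -0.0]
ft_force: [-0.3, -0.2, 0.3]
width: 0.0007
grip_force: 0.0
time: 7.08
ee_pos: [0.4846, -0.0432, 0.1222]
eef_rot: [-0.145, 0.989, 0.0, -0.0]
ft_force: [-0.1, 0.9, -0.5]
width: 0.0006
grip_force: 0.0
```

```bash
python3 -m pendant '[[0,0,0.001,0],[0,0,0,0],[0,0,0,0]]'; python3 -m pendant '[[0,0,0.001,0],[0,0,0,0],[0,0,0,0]]';python3 - <<'E'
from h import *
w=r.camera('wrist');a=cv2.resize(w['img'][190:290,220:350],None,fx=3,fy=3,interpolation=cv2.INTER_CUBIC)
s=r.camera('scene');b=cv2.resize(s['img'][150:250,230:360],None,fx=3,fy=3,interpolation=cv2.INTER_CUBIC)
cv2.imwrite('pics/w3.png',np.hstack([a,b])[:,:,::-1])
E
```

```text
time: 7.33
ee_pos: [0.4846, -0.0431, 0.1212]
eef_rot: [-0.145, 0.989, 0.0, -0.0]
ft_force: [0.1, 0.6, 0.8]
width: 0.0004
grip_force: 0.0
time: 7.58
ee_pos: [0.4846, -0.0432, 0.1202]
eef_rot: [-0.145, 0.989, 0.0, -0.0]
ft_force: [-0.2, -0.1, 0.1]
width: 0.0007
grip_force: 0.0
```

View pics/w3.png

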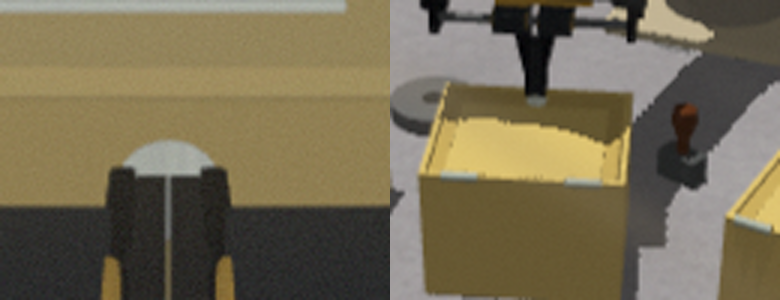

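The right half shows the fingertips just above the disc at (536,100), nearly touching. The left half shows them still centred on it. I carry on in small steps.

```bash
python3 -m pendant '[[0,0,0.001,0],[0,0,0.001,0],[0,0,0,0]]'; python3 -m pendant '[[0,0,0.001,0],[0,0,0,0],[0,0,0,0]]'; python3 -m pendant '[[0,0,0.001,0],[0,0,0,0],[0,0,0,0]]'
```

```text
time: 7.93
ee_pos: [0.4845, -0.0432, 0.118]
eef_rot: [-0.145, 0.989, 0.0, -0.0]
ft_force: [0.3, -0.1, -0.7]
width: 0.0005
grip_force: 0.0
time: 8.18
ee_pos: [0.4846, -0.0432, 0.1172]
eef_rot: [-0.145, 0.989, 0.0, -0.0]
ft_force: [0.1, -0.4, -0.3]
width: 0.0004
grip_force: 0.0
time: 8.43
ee_pos: [0.4846, -0.0432, 0.1161]
eef_rot: [-0.145, 0.989, 0.0, -0.0]
ft_force: [-0.4, 0.1, 0.2]
width: 0.0007
grip_force: 0.0
```

```bash
python3 - <<'E'
from h import *
s=r.read_state();p=np.array(s['ee_pos']);M=R.from_quat(s['eef_rot']).as_matrix()
w=r.camera('wrist');sc=r.camera('scene')
for dz in(-.01,0,.005,.011):
    for dx in(0.0095,-.0095): print(dz,dx,proj(w,p+M@[dx,0,dz]).round(1),proj(sc,p+M@[dx,0,dz]).round(1))
print('disc wrist',[proj(w,[.4835,-.0435,z]).round(1).tolist() for z in(.124,.117,.11,.105)])
print('disc scene',[proj(sc,[.4835,-.0435,z]).round(1).tolist() for z in(.124,.117,.11,.105)])
print(w['xyz'],p)
a=cv2.resize(w['img'][190:290,220:350],None,fx=3,fy=3,interpolation=cv2.INTER_CUBIC)
b=cv2.resize(sc['img'][165:200,255:300],None,fx=8,fy=8,interpolation=cv2.INTER_NEAREST)
c=np.zeros((300,760,3),np.uint8);c[:,:390]=a;c[:280,395:755]=b;cv2.imwrite('pics/w4.png',c[:,:,::-1])
E
```

```text
-0.01 0.0095 [[273.5 241.8]] [[278.3 180.8]]
-0.01 -0.0095 [[273.6 276.7]] [[277.6 184.4]]
0 0.0095 [[273.6 234.6]] [[278.3 184.1]]
0 -0.0095 [[273.7 268.2]] [[277.6 187.7]]
0.005 0.0095 [[273.7 231.4]] [[278.3 185.6]]
0.005 -0.0095 [[273.7 264.2]] [[277.6 189.3]]
0.011 0.0095 [[273.8 227.6]] [[278.4 187.5]]
0.011 -0.0095 [[273.8 259.6]] [[277.6 191.2]]
disc wrist [[[273.6, 255.7]], [[273.7, 250.3]], [[273.7, 245.3]], [[273.8, 241.9]]]
disc scene [[[278.0, 183.1]], [[278.0, 185.4]], [[278.0, 187.6]], [[278.0, 189.2]]]
[ 0.41143728 -0.06403867  0.29538097] [ 0.4845783  -0.04318102  0.11614743]
```

View pics/w4.png

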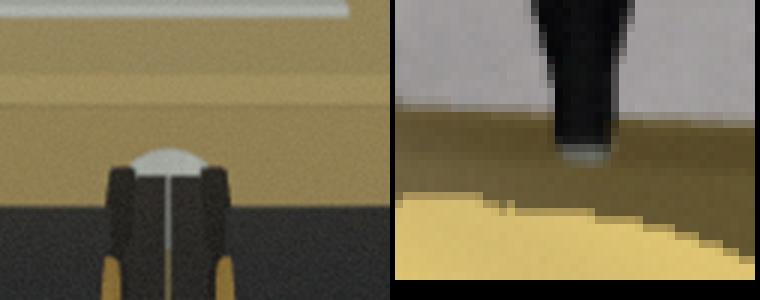

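Both views put the real fingertips about 15 mm above the nominal TCP, roughly 5 mm over the disc. The scene crop has the tip at row 183 with the disc just below it. I continue until there is force.

```bash
python3 -m pendant '[[0,0,0.001,0],[0,0,0.001,0],[0,0,0,0]]'; python3 -m pendant '[[0,0,0.001,0],[0,0,0.001,0],[0,0,0,0]]'; python3 -m pendant '[[0,0,0.001,0],[0,0,0.001,0],[0,0,0,0]]'
```

```text
time: 8.78
ee_pos: [0.4845, -0.0431, 0.114]
eef_rot: [-0.145, 0.989, 0.0, -0.0]
ft_force: [-0.3, -1.5, 0.2]
width: 0.0004
grip_force: 0.0
time: 9.03
ee_pos: [0.4845, -0.0432, 0.112]
eef_rot: [-0.145, 0.989, 0.0, -0.0]
ft_force: [0.1, -0.5, 0.0]
width: 0.0003
grip_force: 0.0
time: 9.28
ee_pos: [0.4845, -0.0432, 0.11]
eef_rot: [-0.145, 0.989, 0.0, -0.0]
ft_force: [-0.6, 0.8, -1.1]
width: 0.0005
grip_force: 0.0
```

```bash
python3 -m pendant '[[0,0,0.001,0],[0,0,0.001,0],[0,0,0,0]]'; python3 -m pendant '[[0,0,0.001,0],[0,0,0,0]]'; python3 -m pendant '[[0,0,0.001,0],[0,0,0,0]]'; python3 -m pendant '[[0,0,0.001,0],[0,0,0,0]]'
```

```text
time: 9.53
ee_pos: [0.4847, -0.0431, 0.1082]
eef_rot: [-0.145, 0.989, 0.0, 0.0]
ft_force: [-0.2, 0.2, 1.1]
width: 0.0006
grip_force: 0.6
time: 9.7
ee_pos: [0.4847, -0.0431, 0.1073]
eef_rot: [-0.145, 0.989, 0.0, 0.0]
ft_force: [-0.8, 1.0, 2.7]
width: 0.0008
grip_force: 1.4
time: 9.87
ee_pos: [0.4847, -0.0432, 0.1062]
eef_rot: [-0.145, 0.989, 0.0, 0.0]
ft_force: [-0.7, -0.6, 3.2]
width: 0.0004
grip_force: 1.5
time: 10.03
ee_pos: [0.4847, -0.0432, 0.1051]
eef_rot: [-0.145, 0.989, 0.0, 0.0]
ft_force: [0.7, -0.0, 2.7]
width: 0.0003
grip_force: 1.3
```

Contact came at TCP z of about 0.109. The tip therefore sits about 15 mm above the reported TCP. Now past the catch.

```bash
python3 -m pendant '[[0,0,0.001,0],[0,0,0.0005,0],[0,0,0,0],[0,0,0,0]]';  python3 -m pendant '[[0,0,0.0005,0],[0,0,0,0]]'
```

```text
time: 10.37
ee_pos: [0.4848, -0.0431, 0.1038]
eef_rot: [-0.145, 0.989, 0.0, 0.0]
ft_force: [0.4, -0.0, 3.2]
width: 0.0007
grip_force: 1.4
time: 10.53
ee_pos: [0.4848, -0.0431, 0.1032]
eef_rot: [-0.145, 0.989, 0.0, 0.0]
ft_force: [0.4, 0.2, 2.1]
width: 0.0006
grip_force: 1.4
```

```bash
python3 -m pendant '[[0,0,0.0005,0],[0,0,0,0],[0,0,-0.02,0],[0,0,-0.04,0],[0,0,-0.04,0],[0.02,0,-0.02,0],[0.03,0,0,0],[0.03,0,0,0]]';  python3 -m pendant '[[0,0,0,0],[0,0,0,0],[0,0,0,0],[0,0,0,0],[0,0,0,0],[0,0,0,0]]'; python3 pose.py; python3 - <<'E'
from h import *
w=r.camera('wrist');s=r.camera('scene')
b=cv2.resize(s['img'][130:250,210:350],None,fx=3,fy=3,interpolation=cv2.INTER_CUBIC)
a=cv2.resize(w['img'],(480-120,270)); c=np.zeros((360,790,3),np.uint8);c[:270,:360]=a;c[:,365:785]=b;cv2.imwrite('pics/w5.png',c[:,:,::-1])
E
```

```text
time: 11.2
ee_pos: [0.4077, -0.0666, 0.2234]
eef_rot: [-0.145, 0.989, -0.001, 0.001]
ft_force: [-1.5, 0.4, 0.5]
width: 0.0007
grip_force: 0.0
time: 11.7
ee_pos: [0.4083, -0.066, 0.2224]
eef_rot: [-0.145, 0.989, -0.0, -0.001]
ft_force: [0.6, 0.5, -0.4]
width: 0.0004
grip_force: 0.0
t 11.7 p [ 0.4083 -0.066   0.2224] yaw tool x -163.3046447307683 tilt [-0.001 -0.001 -1.   ] F [ 0.56  0.5  -0.42] w 0.00037106899581822 q [-0.69 -0.25  0.64  1.98  0.15  1.37  1.77]
to disc in tool [-0.0782 -0.0012  0.0983] box frame of TCP rel disc: x -0.0781 y 0.0012 tip z 0.2114
```

View pics/w5.png

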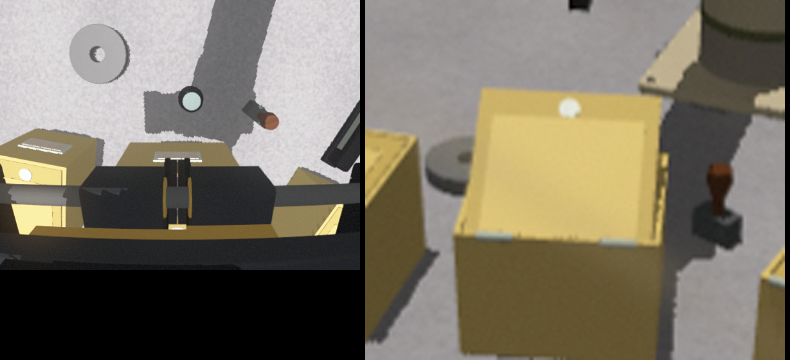

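The right half shows the lid standing ajar and untouched, with its edge at about (568,92) and the gripper clear. Next I lower the finger in front of the edge with the tip about 25 mm below it.

```bash
python3 -m pendant '[[-0.01,0,0.036,0],[-0.02,-0.001,0.036,0],[-0.02,0,0,0],[0,0,0,0],[0,0,0,0]]'; python3 pose.py; python3 -m pendant '[[-0.005,0,0,0],[-0.005,0,0,0],[0,0,0,0]]'; python3 pose.py
```

```text
time: 12.22
ee_pos: [0.4564, -0.0528, 0.1503]
eef_rot: [-0.145, 0.989, -0.001, -0.001]
ft_force: [-0.1, 0.1, 0.1]
width: 0.0003
grip_force: 0.0
t 12.2167 p [ 0.4564 -0.0528  0.1503] yaw tool x -163.2927426323664 tilt [-0.002 -0.002 -1.   ] F [-0.12  0.05  0.1 ] w 0.0002840016011205848 q [-0.72 -0.03  0.74  1.99  0.02  1.18  1.87]
to disc in tool [-0.0284 -0.0001  0.0262] box frame of TCP rel disc: x -0.0283 y 0.0001 tip z 0.1393
time: 12.47
ee_pos: [0.4666, -0.0495, 0.1513]
eef_rot: [-0.145, 0.989, 0.0, 0.001]
ft_force: [-0.4, 0.2, -0.1]
width: 0.0004
grip_force: 0.0
t 12.4667 p [ 0.4666 -0.0495  0.1513] yaw tool x -163.29458628947657 tilt [ 0.001  0.001 -1.   ] F [-0.4   0.21 -0.13] w 0.0003622131060595799 q [-0.72 -0.    0.74  1.96  0.    1.18  1.88]
to disc in tool [-0.0174 -0.0004  0.0274] box frame of TCP rel disc: x -0.0175 y 0.0003 tip z 0.1403
```

```bash
python3 -m pendant '[[-0.005,0,0,0],[-0.005,0,-0.002,0],[-0.005,0,-0.006,0],[-0.005,0,-0.007,0],[-0.005,0,-0.007,0],[0,0,0,0]]'; python3 pose.py; python3 - <<'E'
from h import *
s=r.camera('scene')
cv2.imwrite('pics/s6.png',cv2.resize(s['img'][110:250,190:370],None,fx=3,fy=3,interpolation=cv2.INTER_CUBIC)[:,:,::-1])
E
```

```text
time: 12.97
ee_pos: [0.4888, -0.0431, 0.174]
eef_rot: [-0.145, 0.989, 0.0, -0.002]
ft_force: [-15.8, -1.7, 13.0]
width: 0.0004
grip_force: 8.1
t 12.9667 p [ 0.4888 -0.0431  0.174 ] yaw tool x -163.34507202928745 tilt [-0.003  0.    -1.   ] F [-15.78  -1.72  13.02] w 0.0004221013041042084 q [-0.72  0.04  0.75  1.88 -0.03  1.23  1.9 ]
to disc in tool [ 0.0054 -0.0002  0.05  ] box frame of TCP rel disc: x 0.0056 y 0.0001 tip z 0.1630
```

View pics/s6.png

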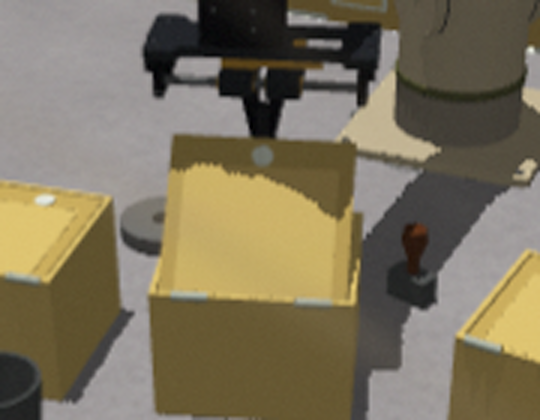

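The lid edge has risen only a little (about (262,140) in the crop), and the force shows the finger dragging down on it. I go up more than back.

```bash
python3 -m pendant '[[0,0,-0.003,0],[0,0,-0.003,0],[0,0,0,0]]'; python3 pose.py
```

```text
time: 13.27
ee_pos: [0.4902, -0.0426, 0.1794]
eef_rot: [-0.145, 0.989, 0.0, 0.001]
ft_force: [-2.2, -0.4, 1.2]
width: 0.0004
grip_force: 0.9
t 13.2667 p [ 0.4902 -0.0426  0.1794] yaw tool x -163.31523727905716 tilt [ 0.001  0.    -1.   ] F [-2.24 -0.42  1.21] w 0.0003539383028526503 q [-0.72  0.04  0.75  1.87 -0.03  1.24  1.89]
to disc in tool [ 0.0071 -0.0002  0.0554] box frame of TCP rel disc: x 0.0071 y 0.0002 tip z 0.1684
```

```bash
python3 -m pendant '[[-0.004,0,-0.006,0],[-0.005,0,-0.006,0],[-0.006,0,-0.006,0],[-0.007,0,-0.006,0],[-0.007,0,-0.005,0],[0,0,0,0]]'; python3 pose.py
```

```text
time: 13.77
ee_pos: [0.5194, -0.0336, 0.2088]
eef_rot: [-0.146, 0.989, -0.0, 0.001]
ft_force: [-1.6, 0.3, 0.2]
width: 0.0003
grip_force: 0.4
t 13.7667 p [ 0.5194 -0.0336  0.2088] yaw tool x -163.2525788287858 tilt [ 0.002 -0.    -1.   ] F [-1.56  0.27  0.22] w 0.0002930681403549344 q [-0.72  0.1   0.75  1.77 -0.07  1.3   1.91]
to disc in tool [ 0.0378 -0.0003  0.0848] box frame of TCP rel disc: x 0.0376 y 0.0005 tip z 0.1978
```

```bash
python3 -m pendant '[[-0.008,0,-0.004,0],[-0.008,0,-0.004,0],[-0.008,0,-0.004,0],[-0.008,0,-0.003,0],[-0.008,0,-0.003,0],[-0.008,0,-0.002,0],[-0.008,0,-0.001,0],[0,0,0,0]]'; python3 pose.py
```

```text
time: 14.43
ee_pos: [0.5725, -0.0175, 0.2286]
eef_rot: [-0.146, 0.989, -0.0, 0.0]
ft_force: [-0.0, 0.9, 1.0]
width: 0.0002
grip_force: 0.0
t 14.4333 p [ 0.5725 -0.0175  0.2286] yaw tool x -163.2558607783075 tilt [ 0.    -0.001 -1.   ] F [-0.04  0.86  0.98] w 0.00023568326846743178 q [-0.68  0.24  0.75  1.61 -0.16  1.36  1.95]
to disc in tool [ 0.0931 -0.0005  0.1046] box frame of TCP rel disc: x 0.0931 y 0.0008 tip z 0.2176
```

```bash
python3 -m pendant '[[-0.01,0,0,0],[-0.01,0,0,0],[-0.01,0,0,0],[-0.01,0,0,0],[0,0,0,0],[0,0,0,0]]'; python3 pose.py;  python3 - <<'E'
from h import *
s=r.camera('scene')
cv2.imwrite('pics/s7.png',cv2.resize(s['img'][90:250,190:370],None,fx=3,fy=3,interpolation=cv2.INTER_CUBIC)[:,:,::-1])
E
```

```text
time: 14.93
ee_pos: [0.6092, -0.0071, 0.2283]
eef_rot: [-0.145, 0.989, -0.0, -0.0]
ft_force: [-0.3, -0.4, -0.4]
width: 0.0001
grip_force: 0.0
t 14.9333 p [ 0.6092 -0.0071  0.2283] yaw tool x -163.32638570161654 tilt [-0.001 -0.001 -1.   ] F [-0.33 -0.43 -0.44] w 0.0001270236025188462 q [-0.64  0.34  0.74  1.51 -0.23  1.39  1.98]
to disc in tool [ 0.1312 -0.      0.1044] box frame of TCP rel disc: x 0.1313 y 0.0002 tip z 0.2173
```

View pics/s7.png

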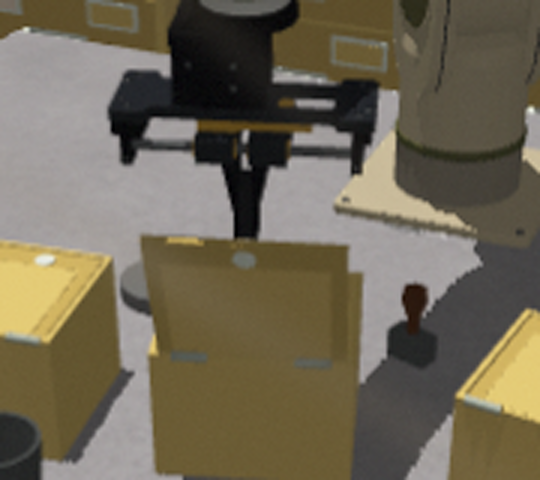

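The lid is over backwards with its edge at about (246,243) in the crop and the finger in front of it. I back away and check the angle.

```bash
python3 -m pendant '[[0.01,0,0,0],[0.02,0,0,0],[0.02,0,-0.01,0],[0.02,0,-0.02,0],[0.02,0,-0.02,0],[0,0,0,0],[0,0,0,0],[0,0,0,0]]'; python3 -m pendant '[[0,0,0,0],[0,0,0,0],[0,0,0,0],[0,0,0,0]]'; python3 - <<'E'
from h import *
s=r.camera('scene');u=np.array([.958,.286,0]);h=np.array([.4835,-.0435,.124])+.122*u
for a in(.54,1.6,1.75,1.92): print(a,proj(s,h-.138*np.cos(a)*u+[0,0,.138*np.sin(a)]).round(1),'press',proj(s,h-.122*np.cos(a)*u+[0,0,.122*np.sin(a)]).round(1))
g=s['img'].astype(int);k=((g[:,:,2]>0.75*g[:,:,0])&(g[:,:,0]>100)).astype(np.uint8)[165:190,258:285]
n,_,st,ce=cv2.connectedComponentsWithStats(k)
print([(st[i].tolist(),(ce[i]+[258,165]).round(1)) for i in range(1,n)])
cv2.imwrite('pics/s8.png',cv2.resize(s['img'][60:320,120:440],None,fx=2,fy=2)[:,:,::-1])
print(r.read_state()['ft_force'])
E
```

```text
time: 15.65
ee_pos: [0.523, -0.0323, 0.2784]
eef_rot: [-0.145, 0.989, 0.001, 0.0]
ft_force: [0.1, -0.1, -0.4]
width: 0.0004
grip_force: 0.0
time: 15.98
ee_pos: [0.5233, -0.0326, 0.2782]
eef_rot: [-0.145, 0.989, -0.0, -0.001]
ft_force: [-0.4, -0.4, 0.4]
width: 0.0006
grip_force: 0.0
0.54 [[277.8 160.1]] press [[277.3 165.5]]
1.6 [[272.2 159. ]] press [[272.3 165. ]]
1.75 [[271.2 164. ]] press [[271.4 169.6]]
1.92 [[270.1 171.3]] press [[270.4 176. ]]
[([0, 0, 27, 5, 127], array([271.6, 166.9])), ([10, 9, 7, 6, 27], array([270.9, 176.3]))]
[-0.48491313 -0.03746778  0.042797  ]
```

View pics/s8.png

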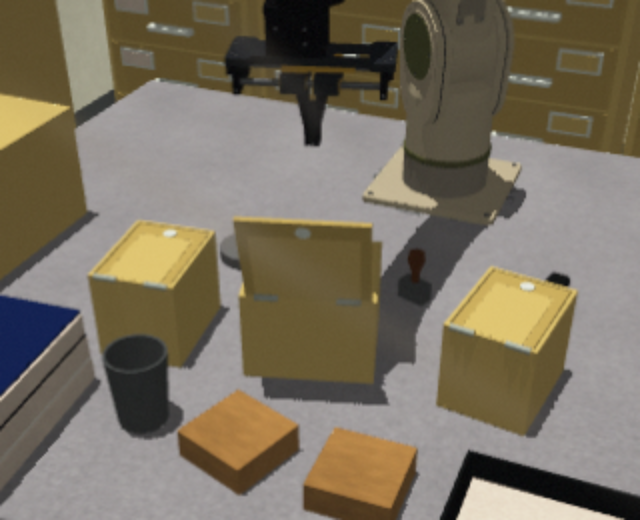

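The disc is at (270.9,176.3), where 1.92 rad predicts (270.4,176.0). The lid rests on its stop, the narrow boxes are shut, and the arm is clear.

```bash
python3 -c "
from bench import r
print(r.close_job())"
```

```text
the job is handed in; nothing more can be done
None
```

The wide box is open with its lid resting on its stop at about 1.92 rad (measured from the scene camera), the narrow boxes look shut, the loose things look undisturbed, and the job is handed in; no verdict came back.

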